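# Hand over the folding stick

### The arm

A 6-joint arm with a two-finger parallel gripper is mounted at the origin on the work surface. World frame = base frame: x ahead of the robot, y to its left, z up, the work surface at z = 0. Lengths are in m, angles in rad, forces in N, time in s.
With the tool pointing down it reaches from about 0.35 to 0.85 m from the base axis. Payload 8.1 kg.
Tool frame: the origin (TCP) lies at the centre of the arm's flange, where the gripper is bolted on; the fingertips stand 173 mm ahead of it and the grasp point (between the pads) lies 155 mm ahead of it; z points along the fingers, y is the line along which they close (so a half turn about z gives the same grasp; the last joint's range is limited). The gripper opens to 85 mm and grips with 20 to 120 N. Pads are 22 mm wide; open, the fingers measure 114 mm over their backs; the gripper's body (76 mm by 85 mm) begins 54 mm behind the grasp point. The pads swing forward as they close: fully open they stand 13 mm farther back than shut.
Start: joints at [1.079, 0.13, 1.488, -0, 1.523, -0.085], TCP at [0.237, 0.551, 0.405] pointing down, gripper open.
Joint ranges: [-2.96, 2.96], [-0.89, 2.26], [0.02, 2.5], [-1.34, 4.48], [0, 2.73], [-2.66, 2.66]. Speed limits (rad/s): [2.39, 2.39, 2.79, 3.14, 3.14, 3.14].

### API

Orientations are given as a rotation vector (axis times angle).
In Python, from plant import ctrl, eyes, nets gives the robot as it stands.
- The arm moves only by the tool jog_arm, never from a script. Its argument "moves" is a list of rows, each a list of 2 entries, a list of its own where there are three numbers: the shift along the tool's x, y, z in mm, then the turn about the tool's z in degrees. A call has exactly 8 rows; each row shifts and turns the commanded pose from where the row before left it, along the tool's axes as they then stand; what a row does not reach is not made up. A row lasts 1/12 s, in which the tool goes at most 41.7 mm and 7.16 degrees, less where a joint would pass 70% of its speed; a pose out of reach is approached as far as the arm can. A call with a gripper value outside its range is refused whole. "fingers" is the opening in per cent of the stroke, from 0 (shut) to 100 (fully open), set as the call begins (left out, the last holds). The fingers move at their own pace and stop on an object; the grip force is fixed at half the most. Time passes only in rows, so rows that do not move let the fingers close, or fill a call up. It gives the time, the measured TCP pose, the force, the opening and the grip force at its end, in the units of the state.
- ctrl.get_obs(): the state, without advancing time (a new reading comes with each control period).
- eyes.read_camera(name): name is "side" or "top"; returns a dict with "img" (400x640x3 uint8, red, green, blue), "fx", "fy", "cx", "cy" (pixels), "k1" (the pictures are not rectified: a ray, as slopes to the right and down, at radius r is drawn at 1 + k1 r^2 times it, then the intrinsics apply), "pose" (4x4, takes a point from camera to world coordinates). Camera axes: x right, y up, looking along -z (the intrinsics and any distortion apply to the point x, -y, -z); pixel columns grow to the right and rows downward; lengths in m; the calibration is good to about 2 mm. A picture is of the moment at which its call begins. There is no depth.
- ctrl.hand_in(): hands the job in; it is judged then, once.
Trained networks look in a picture, given as the dict that the camera call returned (one of the last four; its "shot" number tells which), for a name from the list of things; names that differ only in an ending like _2 or _b are one class to them, and where a whole thing is asked for, a point or a joint stands for the part that bears it (a point fixed in the world has none). Each returns a list of dicts, best first, with "p" (0 to 1); they miss things now and then, are a little off and sometimes report something else, mostly with a low value. They report only what shows in the picture. A call takes as long as a camera call. They do not tell look-alikes from the thing itself.
- nets.search_frame(thing, picture): "extent" ([left, top, width, height] in pixels, round what is visible of it).
- nets.regions_of(thing, picture): "region" (400x640 bool, what is visible of it) and "extent" ([left, top, width, height] in pixels, round what is visible of it).
The state is a dict: "clock": time; "joints": joint angles; "dq": joint speeds; "joint_torque": joint torques, N m; "tool_pos": TCP position; "tcp_rot": TCP orientation; "contact_force": force on the tool from outside, world axes, zero at the start; "ft_torque": the same for the moment, N m; "grip_width": opening from 0.0 (shut) to 1.0 (fully open); "grip_force": force on a finger pad.
Only numpy, scipy, OpenCV 4.12 (cv2) and the standard library are available. Lean on these libraries where they do the work, as an engineer would, in place of code of your own. Each camera call takes 0.05 s, during which the arm holds its last target. There are 200 camera calls.

### The job

The next sheets are to be creased: pull the long flat wooden folding stick straight up out of the tool block and stand it in the empty metal cup, same end down. Lower it in until it almost touches the bottom of the cup before letting go, and leave the cup standing. Leave the other two tools, the awl and the burnisher, in the block as they are.

Things in the scene. Friction and masses are not known exactly. Their poses are not given: they have to be found in the camera images.
- stick: Flat light-wood folding stick, 200 x 26 x 9 mm, rounded upper end, about 50 g; by far the tallest of three tools standing in a row in the tool block, any tool in any well. It stands loosely (leans up to 6 deg, turned about its length), 145 mm free above the block. Origin: centre of its lower end; z up along the stick (top at +200 mm), x across its 9 mm thickness, y across its width.
- cup: The empty aluminium cup that is to receive the stick: a loose, open, straight round cup, 80 mm outer diameter, 100 mm high, 3 mm wall (74 mm inside), floor 6 mm thick, about 450 g, standing on the table. Origin: centre of its underside; z is up. A stick let go in it leans against the rim.
- awl: The awl, stays in the block: light-wood pear-shaped handle 42 mm across, sitting on the block, its top 117 mm above the table. Origin: tip of its spike, at the well floor; z up. The block: fixed dark wooden box 70 x 250 mm, 70 mm high, three round wells 80 mm apart in a row along its length, each 30 mm wide, 55 mm deep, floor 15 mm above the table.
- burnisher: The burnisher, stays in the block: straight round wooden handle 26 mm across with a small brass collar and a steel ball on top, 118 mm long, its top 133 mm above the table. Origin: centre of its lower end, on the well floor; z up.
Mind the look-alikes: they are no part of the job. Of the things that look like the cup, take the one that is farthest to the robot's left at the start.

How it is judged:
On the way, in this order (a step that is already met when the one before it is completed fails the run):
1. the stick is pulled clear of the block, held in the fingers (height (world z) of stick above 0.075 m and contact force between the fingers and stick above 0.5 N), for 0.1 s.
2. the stick's lower end is inside the cup and within 35 mm of its floor while the stick is still held (z of stick in the frame of cup below 0.041 m and horizontal distance between stick and cup below 0.038 m and contact force between the fingers and stick above 0.5 N), for 0.1 s.
At the end, for the whole second after the job is handed in: The stick rests in the cup, same end down: lower end within 38 mm of the cup's axis, under 30 mm above its underside, leaning under 0.8 rad; the cup stands on the table (tilt under 0.15 rad); awl and burnisher are in the block, within 30 mm of where they began (z of stick in the frame of cup below 0.03 m and horizontal distance between stick and cup below 0.038 m and angle between stick's own z axis and vertical below 0.8 rad and angle between cup's own z axis and vertical below 0.15 rad and height (world z) of cup below 0.015 m and distance of each of awl, burnisher from where it was at the start of the episode below 0.03 m and linear speed of stick below 0.05 m/s); the robot touches nothing.
It fails at once if the awl or the burnisher is pulled from its place (moved more than 30 mm) (distance of any of awl, burnisher from where it was at the start of the episode above 0.03 m).
It fails at once if the cup is knocked over (tilted more than 0.6 rad) (angle between cup's own z axis and vertical above 0.6 rad).
It also fails if it takes over 40 s, if anything falls off the work surface, if the arm or the gripper's body presses on something with over 40 N, if the wrist force passes 120 N, or if a joint passes its speed limit or range.

## Working session

There is one attempt and no reset: what is moved stays moved. The work goes in short steps, Python scripts to look and compute and a tool call to move; the robot and the scene stay as the last step left them, time stands still between calls to the robot, and variables do not carry over. Pictures are saved under pics/ and viewed, at most 10 in all, crops included, and the job is handed in when it is done.

Besides the shell and the picture viewer there is one more tool, called after "Emit:" as name([rows], argument=value, ...), one row to a line, values as JSON. jog_arm: Moves the arm, as the interface text tells. Its arguments: {"type":"object","properties":{"moves":{"type":"array","items":{"type":"array"}},"fingers":{"type":"number"}},"required":["moves"]}

```bash
mkdir -p pics; cat > h.py <<'E'
import numpy as np, cv2
from plant import ctrl, eyes, nets
def ray(c,u,v):
    d=np.array([(u-c['cx'])/c['fx'],(v-c['cy'])/c['fy']]); s=d.copy()
    for _ in range(20): s=d/(1+c['k1']*(s@s))
    P=np.array(c['pose']); r=P[:3,:3]@np.array([s[0],-s[1],-1]); return P[:3,3],r/np.linalg.norm(r)
def onz(c,u,v,z):
    o,r=ray(c,u,v); return o+r*(z-o[2])/r[2]
def proj(c,p):
    P=np.array(c['pose']); q=P[:3,:3].T@(np.array(p)-P[:3,3]); s=np.array([q[0],-q[1]])/-q[2]
    s=s*(1+c['k1']*(s@s)); return np.array([c['fx']*s[0]+c['cx'],c['fy']*s[1]+c['cy']])
def tri(c1,p1,c2,p2):
    o1,r1=ray(c1,*p1);o2,r2=ray(c2,*p2)
    t=np.linalg.lstsq(np.c_[r1,-r2],o2-o1,rcond=None)[0]; a=o1+t[0]*r1;b=o2+t[1]*r2
    return (a+b)/2,np.linalg.norm(a-b)
E
python3 - <<'E'
from h import *
np.set_printoptions(precision=3,suppress=True)
for n in('side','top'):
    c=eyes.read_camera(n); cv2.imwrite(f'pics/{n}0.png',c['img'][:,:,::-1])
    print(n,c['fx'],c['k1'],np.array(c['pose']))
    for t in('stick','cup','awl','burnisher'):
        for d in nets.search_frame(t,c): print(t,round(d['p'],2),d['extent'])
print(ctrl.get_obs())
E
```

```text
side 375.8365290511332 0.02055788157117299 [[ 0.989  0.09  -0.121  0.374]
 [-0.149  0.687 -0.711 -0.589]
 [ 0.019  0.721  0.692  0.612]
 [ 0.     0.     0.     1.   ]]
stick 0.61 [342.7, 69.9, 14.3, 56.4]
cup 0.98 [349.7, 241.6, 47.4, 70.8]
cup 0.77 [384.7, 303.3, 67.2, 74.8]
cup 0.58 [268.1, 301.2, 61.0, 78.1]
awl 0.69 [352.4, 122.7, 20.8, 21.1]
burnisher 0.71 [367.9, 134.7, 11.3, 30.9]
top 365.91002530409304 0.006335052820538485 [[ 0.02   0.986 -0.168  0.355]
 [-1.     0.018 -0.014 -0.03 ]
 [-0.01   0.168  0.986  0.827]
 [ 0.     0.     0.     1.   ]]
stick 0.75 [163.5, 119.0, 39.2, 34.5]
cup 0.69 [442.2, 217.2, 53.3, 43.7]
cup 0.62 [394.7, 152.1, 45.7, 48.5]
cup 0.58 [446.0, 128.9, 55.4, 50.7]
awl 0.81 [219.3, 125.2, 21.7, 23.2]
burnisher 0.54 [258.9, 121.1, 17.5, 18.4]
{'clock': 0.5, 'joints': array([ 1.079,  0.13 ,  1.488, -0.   ,  1.523, -0.085]), 'dq': array([-0.   , -0.002, -0.001, -0.002,  0.001,  0.001]), 'joint_torque': array([ -0.001, -56.871, -50.036,  -0.   ,   0.003,   0.   ]), 'tool_pos': array([0.237, 0.551, 0.405]), 'tcp_rot': array([-0.635, -3.077,  0.   ]), 'contact_force': array([-0.59 , -0.792,  0.603]), 'ft_torque': array([-0.023,  0.007,  0.011]), 'grip_force': 0.0, 'grip_width': 1.00290003378376}
```

View pics/side0.png

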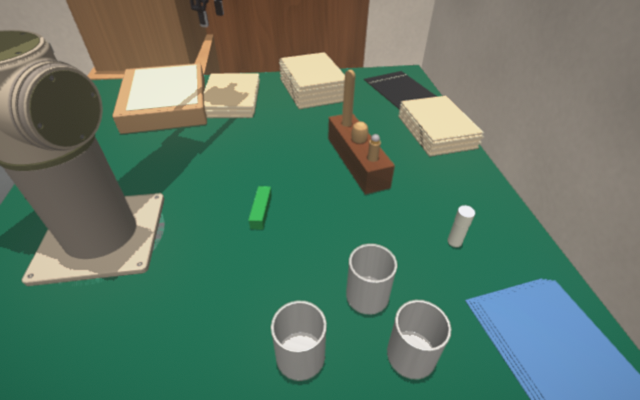

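View pics/top0.png

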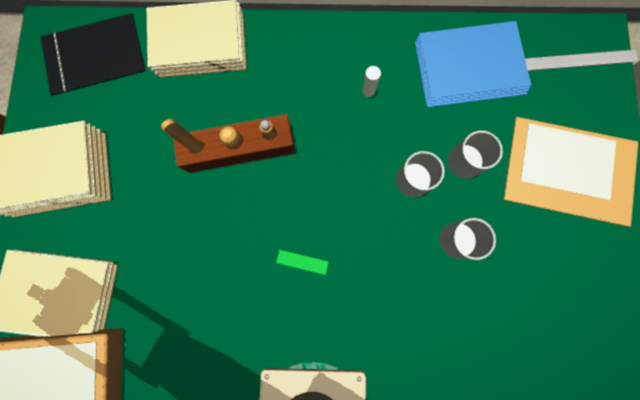

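The side view shows the block at (360,150) with the stick at (348,98), and three cups at (372,278), (300,340) and (418,338). The top view shows the stick from (168,125) to (200,148) and cups at (420,174), (475,154) and (468,239).

Candidates: only one thing looks like the stick. The cups in the top view are at (420,174), (475,154) and (468,239). Robot-left (+y) is image-left there, so I choose (420,174). I'll measure and check it in a close crop.

```bash
python3 - <<'E'
from h import *
np.set_printoptions(precision=4,suppress=True)
cs=eyes.read_camera('side');ct=eyes.read_camera('top')
# cups: floor circle/ rim by region
for c,n in((ct,'top'),(cs,'side')):
    for d in nets.regions_of('cup',c):
        m=d['region'].astype(np.uint8); k,_=cv2.findContours(m,0,2); k=max(k,key=cv2.contourArea)
        print(n,'cup',round(d['p'],2),np.round(d['extent'],1))
        np.save(f"m_{n}_{int(d['extent'][0])}.npy",d['region'])
def axis(c):
    d=nets.regions_of('stick',c)[0]; v,u=np.nonzero(d['region']); print('stick',d['p'],d['extent'],len(u))
    p=np.c_[u,v].astype(float); m=p.mean(0); w=np.linalg.svd(p-m,full_matrices=False)[2]; t=(p-m)@w[0]
    return m,w[0],m+w[0]*t.min(),m+w[0]*t.max(), ((p-m)@w[1]).std()*12**.5
at,as_=axis(ct),axis(cs); print(at);print(as_)
# axis line = intersection of planes
def plane(c,a):
    o,r1=ray(c,*a[2]);_,r2=ray(c,*a[3]); n=np.cross(r1,r2); n/=np.linalg.norm(n); return n,n@o
n1,d1=plane(ct,at);n2,d2=plane(cs,as_)
L=np.cross(n1,n2);L/=np.linalg.norm(L);L*=np.sign(L[2])
for z in(.015,.07,.12,.17,.2,.215):
    x=np.linalg.solve([n1,n2,[0,0,1]],[d1,d2,z]); print(z,x,proj(ct,x),proj(cs,x))
print('L',L,np.degrees(np.arccos(L[2])))
for t in('awl','burnisher'):
    e=[nets.search_frame(t,c)[0]['extent'] for c in(ct,cs)]
    print(t,tri(ct,(e[0][0]+e[0][2]/2,e[0][1]+e[0][3]/2),cs,(e[1][0]+e[1][2]/2,e[1][1]+e[1][3]/2)))
a=cv2.resize(ct['img'][100:175,150:310],None,fx=5,fy=5,interpolation=2)[:,:,::-1]
cv2.imwrite('pics/ctop.png',a)
b=cv2.resize(cs['img'][55:200,300:420],None,fx=4,fy=4,interpolation=2)[:,:,::-1]
e=cv2.resize(ct['img'][120:200,380:510],None,fx=4,fy=4,interpolation=2)[:,:,::-1]
e2=np.zeros((580,520+0,3),np.uint8)[:, :300]; 
f=np.zeros((580,800,3),np.uint8); f[:,:480]=b; f[:320,480:]=e[:,:320]; cv2.imwrite('pics/cmix.png',f)
np.savez('st.npz',L=L)
E
```

```text
top cup 0.89 [440.9 216.8  56.7  43.6]
top cup 0.77 [396.  152.4  45.7  47.1]
side cup 0.94 [351.8 242.4  44.6  71.7]
side cup 0.83 [268.5 301.6  59.3  78.3]
side cup 0.72 [385.9 303.   63.8  76.5]
side cup 0.24 [353.1 122.4  16.6  21.2]
stick 0.6 [161.5, 120.6, 41.0, 32.8] 658
stick 0.59 [338.8, 71.7, 15.2, 54.5] 588
(array([181.2918, 134.965 ]), array([0.7963, 0.6048]), array([163.142 , 121.1798]), array([200.5501, 149.5923]), np.float64(14.459419814160324))
(array([348.551 ,  97.3537]), array([-0.0625,  0.998 ]), array([350.2656,  69.954 ]), array([346.8139, 125.1135]), np.float64(10.744156200087966))
0.015 [0.5718 0.2604 0.015 ] [205.2393 153.1547] [345.8613 140.3778]
0.07 [0.5716 0.2608 0.07  ] [196.4506 146.4781] [346.9416 123.0685]
0.12 [0.5714 0.2611 0.12  ] [187.3351 139.5538] [347.9995 106.1407]
0.17 [0.5712 0.2615 0.17  ] [176.9077 131.6339] [349.1384  87.9409]
0.2 [0.5711 0.2617 0.2   ] [169.8983 126.3105] [349.8648  76.3473]
0.215 [0.571  0.2618 0.215 ] [166.1508 123.4646] [350.241   70.3464]
L [-0.0039  0.0072  1.    ] 0.4716418804032939Traceback (most recent call last):
  File "<stdin>", line 24, in <module>
IndexError: list index out of range
```

```bash
python3 - <<'E'
from h import *
cs=eyes.read_camera('side');ct=eyes.read_camera('top')
np.save('ct.npy',ct['img']);np.save('cs.npy',cs['img'])
import pickle;pickle.dump((ct,cs),open('c.pkl','wb'))
f=np.zeros((580,800,3),np.uint8)
f[:,:320]=cv2.resize(cs['img'][60:176,325:389],None,fx=5,fy=5,interpolation=2)
f[:250,320:]=cv2.resize(ct['img'][112:162,155:251],None,fx=5,fy=5,interpolation=2)
f[260:580,320:800]=cv2.resize(ct['img'][130:210,390:510],None,fx=4,fy=4,interpolation=2)
cv2.imwrite('pics/cmix.png',f[:,:,::-1])
E
```

```text
(no output)
```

View pics/cmix.png

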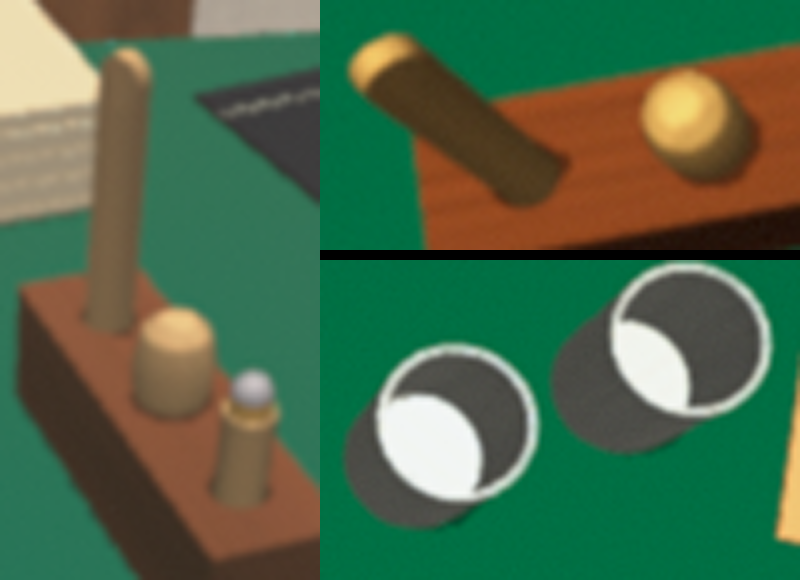

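```bash
cat > fit.py <<'E'
from h import *
from scipy.optimize import minimize
from scipy.spatial.transform import Rotation as R
S=4
def grab(c,box,init):   # box x0,y0,x1,y1 ; init bool mask -> refined mask, 4x
    x0,y0,x1,y1=box; im=cv2.resize(np.ascontiguousarray(c['img'][y0:y1,x0:x1]),None,fx=S,fy=S,interpolation=cv2.INTER_CUBIC)
    m=cv2.resize(init[y0:y1,x0:x1].astype(np.uint8),None,fx=S,fy=S,interpolation=0)
    k=np.ones((3,3),np.uint8); g=np.full(m.shape,cv2.GC_BGD,np.uint8)
    g[cv2.dilate(m,k,iterations=10)>0]=cv2.GC_PR_BGD; g[m>0]=cv2.GC_PR_FGD; g[cv2.erode(m,k,iterations=8)>0]=cv2.GC_FGD
    cv2.grabCut(im,g,None,np.zeros((1,65)),np.zeros((1,65)),6,cv2.GC_INIT_WITH_MASK)
    return ((g==1)|(g==3)).astype(np.uint8),im
def draw(c,box,pts):
    x0,y0,x1,y1=box
    p=np.array([proj(c,q) for q in pts]); p=(p-[x0,y0]+.5)*S-.5
    h=cv2.convexHull((p*16).round().astype(np.int32)); o=np.zeros(((y1-y0)*S,(x1-x0)*S),np.uint8)
    cv2.fillConvexPoly(o,h,1,shift=4); return o
a=np.linspace(0,np.pi,9)
prof=[(13,187)]+[(13*np.cos(t),187+13*np.sin(t)) for t in a]
def stickpts(p,zc=.07):   # p: x,y at z=.1425 (mm offsets), tx,ty, yaw ; clipped at z=.07
    x,y,tx,ty,yaw=p; Rm=(R.from_rotvec([tx,ty,0])*R.from_euler('z',yaw)).as_matrix()
    o=np.array([x,y,.1425])
    P=[]
    for sx in(-4.5,4.5):
        for w,z in prof: P.append(o+Rm@(np.array([sx,w,z-127.5])/1e3))
        for w in(-13,13):
            q=o+Rm@(np.array([sx,w,0])/1e3); P.append(q+Rm[:,2]*(zc-q[2])/Rm[2,2])
    return P
def cuppts(x,y):
    t=np.linspace(0,2*np.pi,72); return [(x+.04*np.cos(u),y+.04*np.sin(u),z) for z in(0,.1) for u in t]
def iou(a,b): return (a&b).sum()/(a|b).sum()
E
python3 - <<'E'
from fit import *
np.set_printoptions(precision=4,suppress=True)
ct=eyes.read_camera('top');cs=eyes.read_camera('side')
V=[]
for c,box in((ct,(150,105,220,165)),(cs,(325,55,375,140))):
    m,im=grab(c,box,nets.regions_of('stick',c)[0]['region']); V.append((c,box,m,im))
def cost(p): return -sum(iou(draw(c,b,stickpts(p)),m) for c,b,m,_ in V)
best=[]
for yaw in np.arange(0,180,15):
    p0=np.array([.5714,.2611,0,0,np.radians(yaw)])
    sim=np.vstack([p0]+[p0+d for d in np.diag([.004,.004,.06,.06,.25])])
    r=minimize(cost,p0,method='Nelder-Mead',options=dict(initial_simplex=sim,maxiter=250)); best.append((r.fun,r.x))
best.sort(key=lambda t:t[0])
for f,x in best[:6]: print(round(f,3),x[:2],np.degrees(x[2:]))
p=best[0][1]; np.save('stick.npy',p); print('top',np.mean(stickpts(p),0))
out=[]
for c,b,m,im in V:
    k,_=cv2.findContours(m,0,2); q=im.copy(); cv2.drawContours(q,k,-1,(255,0,0),1); k,_=cv2.findContours(draw(c,b,stickpts(p)),0,2); cv2.drawContours(q,k,-1,(255,255,255),1); out.append(q)
# cup
V=[]
for c,pt in((ct,(420,174)),(cs,(372,278))):
    ds=[d for d in nets.regions_of('cup',c) if d['region'][pt[1]-3:pt[1]+4,pt[0]-3:pt[0]+4].any()]
    if not ds: print('miss');continue
    e=np.array(ds[0]['extent']); box=tuple(int(v) for v in(e[0]-12,e[1]-12,e[0]+e[2]+12,e[1]+e[3]+12))
    m,im=grab(c,box,ds[0]['region']); V.append((c,box,m,im))
o=onz(ct,420,174,.05)
cc=lambda p:-sum(iou(draw(c,b,cuppts(*p)),m) for c,b,m,_ in V)
r=minimize(cc,o[:2],method='Nelder-Mead',options=dict(initial_simplex=[o[:2],o[:2]+[.01,0],o[:2]+[0,.01]])); print('cup',r.x,r.fun)
np.save('cup.npy',r.x)
for c,b,m,im in V:
    q=im.copy(); k,_=cv2.findContours(draw(c,b,cuppts(*r.x)),0,2); cv2.drawContours(q,k,-1,(255,255,255),1); out.append(q)
f=np.zeros((max(o.shape[0] for o in out[:2])+max([o.shape[0] for o in out[2:]]),800,3),np.uint8)
y=x=0
for i,o in enumerate(out):
    if i==2:x=0;y=max(o.shape[0] for o in out[:2])
    f[y:y+o.shape[0],x:x+o.shape[1]]=o; x+=o.shape[1]
print(f.shape); cv2.imwrite('pics/fit.png',cv2.resize(f[:,:,::-1],None,fx=.8,fy=.8))
E
```

```text
-1.864 [0.5703 0.2602] [-4.1786  2.1575 40.0424]
-1.861 [0.57   0.2597] [ -4.5059   2.2154 219.1779]
-1.86 [0.5704 0.2603] [-3.9474  1.676  41.3566]
-1.859 [0.5704 0.2599] [-4.5611  2.0891 37.9825]
-1.858 [0.5704 0.2607] [-4.0964  1.7407 44.1501]
-1.838 [0.5702 0.2598] [-4.527   1.7409 71.7389]
top [0.5712 0.2642 0.1852]
cup [ 0.5215 -0.2178] -1.954770899288099
(716, 800, 3)
```

View pics/fit.png

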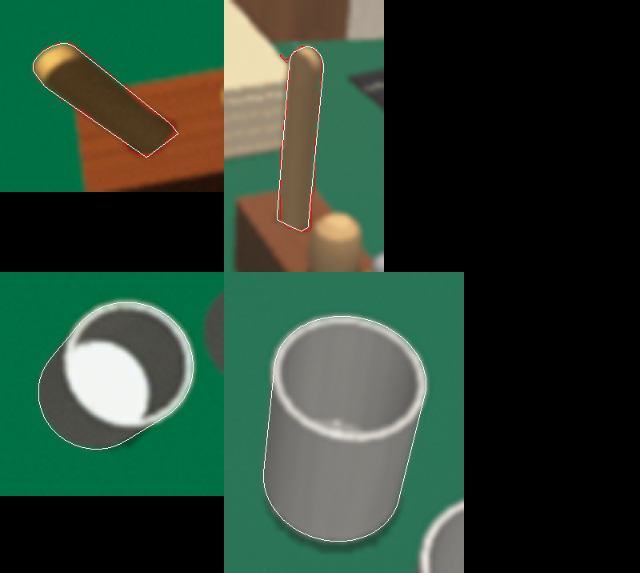

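The fitted outlines match the picture for both stick and cup. The stick stands at about (0.570, 0.260) with its thickness axis at about 40° and leans about 4.7°. The cup is at (0.5215, -0.218). First I turn the tool and rise.

Emit:
jog_arm([
  [[0,0,-10],6.7],
  [[0,0,-10],6.7],
  [[0,0,-5],6.7],
  [[0,0,0],6.6],
  [[0,0,0],0],
  [[0,0,0],0],
  [[0,0,0],0],
  [[0,0,0],0],
], fingers=100)

```text
clock: 1.97
tool_pos: [0.2373, 0.551, 0.4293]
tcp_rot: [-1.324, -2.849, 0.001]
contact_force: [0.5, -0.1, -0.7]
grip_width: 0.999
grip_force: 0.0
```

```bash
cat >> h.py <<'E'
from scipy.spatial.transform import Rotation as Rot
def rel(t):
    o=ctrl.get_obs(); M=Rot.from_rotvec(o['tcp_rot']).as_matrix()
    print('pos',np.round(o['tool_pos'],4),'yaw y',round(np.degrees(np.arctan2(M[1,1],M[0,1])),1),'clk',o['clock'],'need mm',np.round(M.T@(np.array(t)-o['tool_pos'])*1e3,1),'F',np.round(o['contact_force'],1),'grip',o['grip_width'],o['grip_force'],'j',np.round(o['joints'],2))
E
python3 -c "
from h import *
rel([.5715,.2626,.43])"
```

```text
pos [0.2373 0.551  0.4293] yaw y 40.2 clk 1.9667 need mm [-435.9   69.5   -0.6] F [ 0.5 -0.1 -0.7] grip 0.9990525875784873 0.0 j [ 1.08  0.12  1.45 -0.    1.57  0.38]
```

Emit:
jog_arm([
  [[-15,2.4,0],0],
  [[-33,5.3,0],0],
  [[-37,5.9,0],0],
  [[-37,5.9,0],0],
  [[-37,5.9,0],0],
  [[-37,5.9,0],0],
  [[-37,5.9,0],0],
  [[-37,5.9,0],0],
])

```text
clock: 2.63
tool_pos: [0.4453, 0.3698, 0.4297]
tcp_rot: [1.326, 2.848, -0.0]
contact_force: [0.7, 0.2, 0.7]
grip_width: 1.006
grip_force: 0.0
```

Emit:
jog_arm([
  [[-37,5.9,0],0],
  [[-37,5.9,0],0],
  [[-37,5.9,0],0],
  [[-30,4.8,0],0],
  [[-17,2.6,0],0],
  [[-7,1.2,0],0],
  [[0,0,0],0],
  [[0,0,0],0],
])

```text
clock: 3.3
tool_pos: [0.5696, 0.2629, 0.4295]
tcp_rot: [-1.327, -2.847, 0.0]
contact_force: [-1.2, 0.4, -0.3]
grip_width: 1.001
grip_force: 0.0
```

```bash
python3 -c "
from h import *
rel([.5715,.2626,.33])
f=[]
for n,(u,v) in(('top',(180,130)),('side',(350,90))):
    c=eyes.read_camera(n); f.append(cv2.resize(c['img'][max(0,v-90):max(0,v-90)+190,u-65:u+65],None,fx=3,fy=3))
cv2.imwrite('pics/above.png',np.hstack(f)[:,:,::-1])"
```

```text
pos [0.5696 0.2629 0.4295] yaw y 40.0 clk 3.3 need mm [-1.5  1.3 99.5] F [-1.2  0.4 -0.3] grip 1.0013063096058885 0.0 j [ 0.35  0.2   1.37  0.    1.58 -0.35]
```

View pics/above.png

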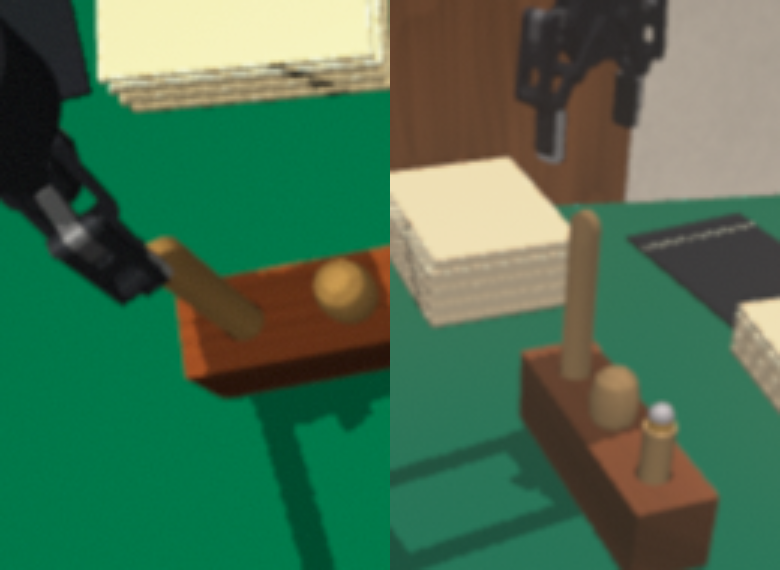

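The open fingers straddle the stick: in the side crop the fingertips are at (550,155) and (628,120), with the stick top at (585,212) midway below. Now I descend.

Emit:
jog_arm([
  [[-1.5,1,8],0],
  [[0,0,18],0],
  [[0,0,20],0],
  [[0,0,20],0],
  [[0,0,17],0],
  [[0,0,11],0],
  [[0,0,5],0],
  [[0,0,0],0],
])

```text
clock: 4.07
tool_pos: [0.5711, 0.2623, 0.3291]
tcp_rot: [-1.326, -2.846, 0.003]
contact_force: [0.6, -0.5, -0.1]
grip_width: 1.0
grip_force: 0.0
```

Emit:
jog_arm([
  [[0,0,0],0],
  [[0,0,0],0],
  [[0,0,0],0],
  [[0,0,0],0],
  [[0,0,0],0],
  [[0,0,0],0],
  [[0,0,0],0],
  [[0,0,0],0],
], fingers=0)

```text
clock: 4.73
tool_pos: [0.572, 0.2619, 0.3312]
tcp_rot: [1.328, 2.847, 0.001]
contact_force: [0.7, -0.5, 2.5]
grip_width: 0.099
grip_force: 58.9
```

```bash
python3 -c "
from h import *
rel([.5715,.2626,.48])"
```

```text
pos [0.572  0.2619 0.3312] yaw y 40.0 clk 4.7333 need mm [   0.8    0.2 -148.8] F [ 0.7 -0.5  2.5] grip 0.09860424458013971 58.86235177516937 j [ 0.35  0.25  1.49 -0.    1.4  -0.35]
```

The opening is about 8.5 mm, so the stick is gripped across its thickness. I lift straight up.

Emit:
jog_arm([
  [[0,0,-5],0],
  [[0,0,-8],0],
  [[0,0,-10],0],
  [[0,0,-10],0],
  [[0,0,-10],0],
  [[0,0,-10],0],
  [[0,0,-10],0],
  [[0,0,-10],0],
])

```text
clock: 5.4
tool_pos: [0.5719, 0.2619, 0.4051]
tcp_rot: [1.328, 2.847, 0.001]
contact_force: [-0.1, 0.6, 0.3]
grip_width: 0.092
grip_force: 58.4
```

Emit:
jog_arm([
  [[0,0,-15],0],
  [[0,0,-18],0],
  [[0,0,-18],0],
  [[0,0,-14],0],
  [[0,0,-8],0],
  [[0,0,-4],0],
  [[0,0,0],0],
  [[0,0,0],0],
])

```text
clock: 6.07
tool_pos: [0.5718, 0.2619, 0.4799]
tcp_rot: [-1.328, -2.846, 0.001]
contact_force: [-0.0, -0.0, -1.5]
grip_width: 0.095
grip_force: 58.4
```

```bash
python3 -c "
from h import *
p=np.load('cup.npy'); rel([p[0],p[1],.475])
f=[]
for n,(u,v) in(('top',(180,130)),('side',(350,90))):
    c=eyes.read_camera(n); f.append(cv2.resize(c['img'][max(0,v-90):max(0,v-90)+190,u-65:u+65],None,fx=3,fy=3))
    print(n,[(round(d['p'],2),np.round(d['extent'])) for d in nets.search_frame('stick',c)])
cv2.imwrite('pics/lift.png',np.hstack(f)[:,:,::-1])"
```

```text
pos [0.5718 0.2619 0.4799] yaw y 40.0 clk 6.0667 need mm [-335.1 -346.7    5.1] F [-0.  -0.  -1.5] grip 0.09510178784536227 58.378363251686096 j [ 0.35  0.19  1.28  0.    1.67 -0.35]
top [(0.72, array([140., 100.,  41.,  40.]))]
side [(0.81, array([339.,   7.,  20.,  83.]))]
```

View pics/lift.png

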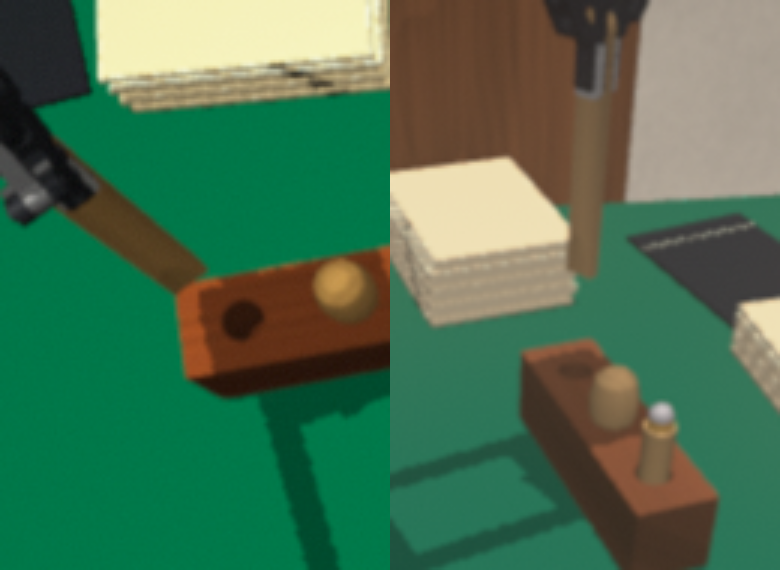

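The stick hangs clear and nearly vertical: in the side crop its lower end is at (583,275), and the empty well shows at (577,370). The awl and burnisher are unmoved. I move it over the cup.

Emit:
jog_arm([
  [[-6,-6,-10],0],
  [[-14,-14,-10],0],
  [[-21,-22,0],0],
  [[-25,-26,0],0],
  [[-26,-27,0],0],
  [[-26,-27,0],0],
  [[-26,-27,0],0],
  [[-26,-27,0],0],
])

```text
clock: 6.93
tool_pos: [0.5454, 0.0165, 0.5014]
tcp_rot: [1.327, 2.847, -0.0]
contact_force: [1.0, 0.5, -0.7]
grip_width: 0.099
grip_force: 58.5
```

Emit:
jog_arm([
  [[-26,-27,0],0],
  [[-26,-27,0],0],
  [[-26,-27,0],0],
  [[-26,-27,0],0],
  [[-24,-25,0],0],
  [[-18,-19,0],0],
  [[-12,-12,0],0],
  [[-6,-7,0],0],
])

```text
clock: 7.6
tool_pos: [0.5197, -0.2197, 0.5011]
tcp_rot: [1.332, 2.845, -0.001]
contact_force: [1.0, 0.2, -0.8]
grip_width: 0.095
grip_force: 58.4
```

Emit:
jog_arm([
  [[-1,0,0],0],
  [[0,0,0],0],
  [[0,0,0],0],
  [[0,0,0],0],
  [[0,0,0],0],
  [[0,0,0],0],
  [[0,0,0],0],
  [[0,0,0],0],
])

```text
clock: 8.27
tool_pos: [0.5214, -0.2174, 0.5007]
tcp_rot: [-1.327, -2.848, 0.0]
contact_force: [-0.0, -0.7, -1.0]
grip_width: 0.102
grip_force: 58.4
```

```bash
python3 - <<'E'
from fit import *
p=np.load('cup.npy'); rel([p[0],p[1],.5])
f=[]
for n in('top','side'):
    c=eyes.read_camera(n); u,v=map(int,proj(c,[p[0],p[1],.18])); x0,y0=max(0,u-65),max(0,v-95)
    print(n,'crop',x0,y0,'expect end',proj(c,[p[0],p[1],.185]))
    f.append(cv2.resize(c['img'][y0:y0+190,x0:x0+130],None,fx=3,fy=3,interpolation=2))
    ds=nets.regions_of('stick',c); print([(round(d['p'],2),np.round(d['extent'])) for d in ds])
    np.save(f's_{n}.npy',ds[0]['region']) if ds else 0
cv2.imwrite('pics/over.png',np.hstack(f)[:,:,::-1])
E
```

```text
pos [ 0.5214 -0.2174  0.5007] yaw y 40.0 clk 8.2667 need mm [-0.4 -0.1  0.7] F [-0.  -0.7 -1. ] grip 0.10181223548762992 58.44781458377838 j [-0.49  0.02  1.44 -0.    1.69 -1.18]
top crop 370 65 expect end [436.00129646 159.76230465]
[]
side crop 313 134 expect end [378.73239251 227.75393955]
[(0.88, array([369., 114.,  38., 122.])), (0.44, array([351., 121.,  18.,  22.]))]
```

View pics/over.png

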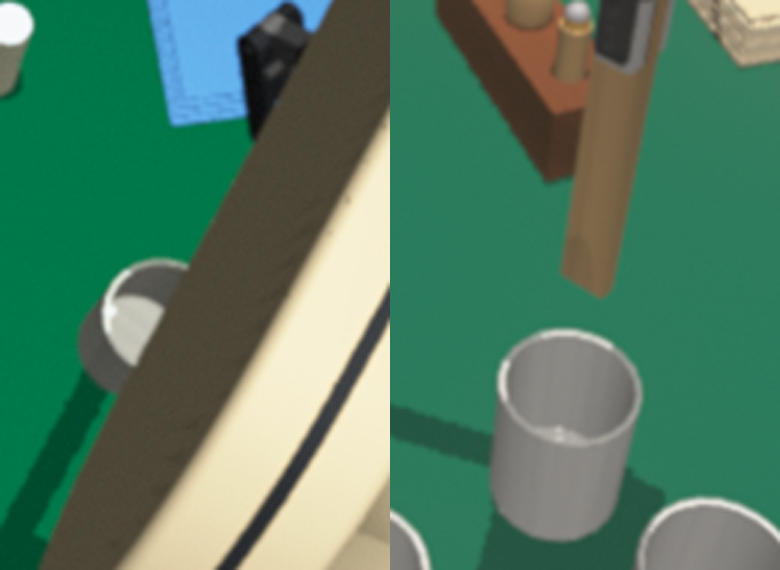

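The stick's lower end at side pixel (378,229) is within about 1 px of the predicted spot over the cup axis, and the cup stands below unmoved. I lower it.

Emit:
jog_arm([
  [[0,0,8],0],
  [[0,0,14],0],
  [[0,0,16],0],
  [[0,0,16],0],
  [[0,0,14],0],
  [[0,0,8],0],
  [[0,0,4],0],
  [[0,0,0],0],
])

```text
clock: 9.13
tool_pos: [0.5211, -0.2177, 0.4195]
tcp_rot: [-1.327, -2.845, -0.0]
contact_force: [-0.1, 0.1, -0.5]
grip_width: 0.099
grip_force: 58.4
```

Emit:
jog_arm([
  [[0,0,6],0],
  [[0,0,12],0],
  [[0,0,16],0],
  [[0,0,16],0],
  [[0,0,14],0],
  [[0,0,10],0],
  [[0,0,8],0],
  [[0,0,5],0],
])

```text
clock: 9.8
tool_pos: [0.5211, -0.2177, 0.3326]
tcp_rot: [-1.328, -2.846, -0.0]
contact_force: [-0.5, -0.0, -0.7]
grip_width: 0.095
grip_force: 58.4
```

Emit:
jog_arm([
  [[0,0,2],0],
  [[0,0,2],0],
  [[0,0,1],0],
  [[0,0,0],0],
  [[0,0,0],0],
  [[0,0,0],0],
  [[0,0,0],0],
  [[0,0,0],0],
])

```text
clock: 10.47
tool_pos: [0.5214, -0.2178, 0.329]
tcp_rot: [1.328, 2.847, -0.0]
contact_force: [-0.7, -0.5, -0.3]
grip_width: 0.098
grip_force: 58.4
```

```bash
python3 - <<'E'
from fit import *
p=np.load('cup.npy'); rel([p[0],p[1],.327])
c=eyes.read_camera('side'); u,v=map(int,proj(c,[p[0],p[1],.1])); x0,y0=u-80,v-70
print(x0,y0)
cv2.imwrite('pics/in.png',cv2.resize(c['img'][y0:y0+140,x0:x0+160],None,fx=4,fy=4,interpolation=2)[:,:,::-1])
E
```

```text
pos [ 0.5214 -0.2178  0.329 ] yaw y 40.0 clk 10.4667 need mm [-0.   0.2  2. ] F [-0.7 -0.5 -0.3] grip 0.09793810115113388 58.447421193122864 j [-0.49  0.08  1.68 -0.    1.38 -1.18]
292 191
```

View pics/in.png

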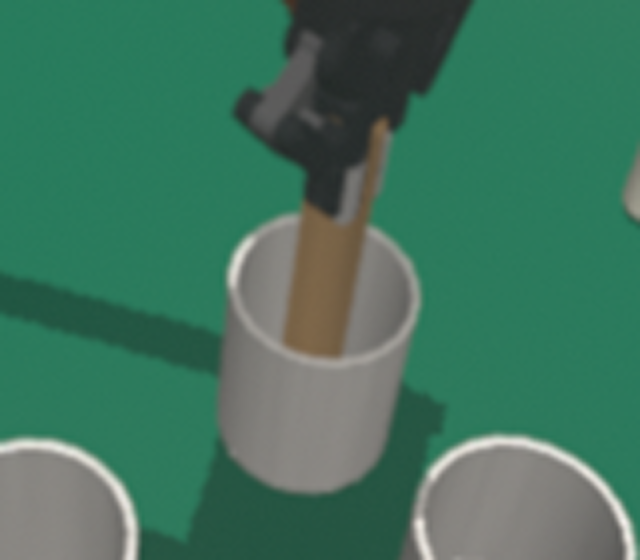

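The stick is in the cup, and in the crop it enters the rim at (320,355) with no contact force. A few more millimetres down, then release.

Emit:
jog_arm([
  [[0,0,1],0],
  [[0,0,1],0],
  [[0,0,1],0],
  [[0,0,1],0],
  [[0,0,0],0],
  [[0,0,0],0],
  [[0,0,0],0],
  [[0,0,0],0],
])

```text
clock: 11.18
tool_pos: [0.5213, -0.2178, 0.3248]
tcp_rot: [1.328, 2.847, -0.0]
contact_force: [0.1, -0.1, -1.2]
grip_width: 0.099
grip_force: 58.4
```

Emit:
jog_arm([
  [[0,0,0],0],
  [[0,0,0],0],
  [[0,0,0],0],
  [[0,0,0],0],
  [[0,0,0],0],
  [[0,0,0],0],
  [[0,0,0],0],
  [[0,0,0],0],
], fingers=50)

```text
clock: 11.85
tool_pos: [0.5213, -0.2178, 0.3247]
tcp_rot: [-1.328, -2.847, 0.0]
contact_force: [-0.1, -1.0, 0.0]
grip_width: 0.498
grip_force: 0.0
```

Emit:
jog_arm([
  [[0,0,-4],0],
  [[0,0,-8],0],
  [[0,0,-10],0],
  [[0,0,-12],0],
  [[0,0,-12],0],
  [[0,0,-14],0],
  [[0,0,-16],0],
  [[0,0,-20],0],
])

```text
clock: 12.52
tool_pos: [0.5211, -0.2177, 0.4221]
tcp_rot: [-1.328, -2.847, 0.0]
contact_force: [-0.2, 0.3, -0.3]
grip_width: 0.501
grip_force: 0.0
```

Emit:
jog_arm([
  [[0,0,-20],0],
  [[0,0,-20],0],
  [[0,0,-15],0],
  [[0,0,-10],0],
  [[0,0,0],0],
  [[0,0,0],0],
  [[0,0,0],0],
  [[0,0,0],0],
])

```text
clock: 13.18
tool_pos: [0.5211, -0.2177, 0.4841]
tcp_rot: [-1.327, -2.845, -0.0]
contact_force: [-0.4, -0.5, -0.4]
grip_width: 0.497
grip_force: 0.0
```

```bash
python3 - <<'E'
from fit import *
p=np.load('cup.npy'); rel([p[0],p[1],.5])
c=eyes.read_camera('side')
cv2.imwrite('pics/done.png',cv2.resize(c['img'][60:360,240:600],None,fx=2,fy=2,interpolation=2)[:,:,::-1])
E
```

```text
pos [ 0.5211 -0.2177  0.4841] yaw y 40.0 clk 13.1833 need mm [ -0.3   0.3 -15.9] F [-0.4 -0.5 -0.4] grip 0.4971752930761307 0.0 j [-0.49  0.02  1.46 -0.    1.66 -1.18]
```

View pics/done.png

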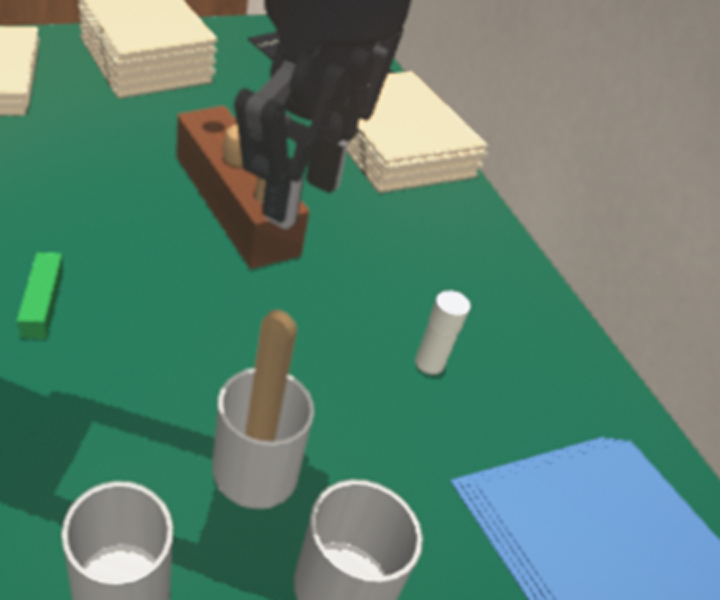

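The stick stands in the upright cup, with its top at (280,322) in the crop, and the gripper is clear above it. I let it settle briefly, then hand in.

Emit:
jog_arm([
  [[0,0,-8],0],
  [[0,0,-8],0],
  [[0,0,0],0],
  [[0,0,0],0],
  [[0,0,0],0],
  [[0,0,0],0],
  [[0,0,0],0],
  [[0,0,0],0],
])

```text
clock: 13.9
tool_pos: [0.5213, -0.2178, 0.5014]
tcp_rot: [-1.328, -2.847, -0.0]
contact_force: [0.0, 0.1, 0.2]
grip_width: 0.5
grip_force: 0.0
```

```bash
python3 - <<'E'
from h import *
for i in range(2):
    c=eyes.read_camera('side'); print([(round(d['p'],2),np.round(d['extent'],1)) for t in('stick','cup') for d in nets.search_frame(t,c)])
print(ctrl.hand_in())
E
```

```text
[(0.96, array([360.3, 214.7,  24.3,  67.2])), (0.95, array([389.4, 302.3,  64.2,  75.5])), (0.92, array([347.3, 244.3,  52. ,  70.7])), (0.8, array([269.2, 300.2,  59.8,  77.8]))]
[(0.8, array([362.2, 215.4,  24.2,  65.5])), (0.86, array([385.8, 302. ,  69.6,  77.7])), (0.71, array([349.2, 244.9,  47.8,  65.7])), (0.61, array([270.7, 300.4,  56.9,  79.3]))]
the job is handed in; nothing more can be done
None
```

The folding stick stands same end down in the leftmost cup, the cup is upright, the awl and burnisher were left in the block, and the job is handed in at about 14 s; the hand-in returned no verdict.

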